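# Turn a lens cell home in its keyed seat

### The arm

A 6-joint arm with a two-finger parallel gripper is mounted at the origin on a cart in front of the work surface, level with it; the furniture and walls round the work are solid. World frame = base frame: x ahead of the robot, y to its left, z up, the work surface at z = 0. Lengths are in m, angles in rad, forces in N, time in s.
With the tool pointing down it reaches from about 0.375 to 0.975 m from the base axis. Payload 3.8 kg.
Tool frame: the origin (TCP) lies midway between the tips of the shut fingers; the grasp point (between the pads) lies 19 mm behind it; z points along the fingers, y is the line along which they close (so a half turn about z gives the same grasp; the last joint's range is limited). The gripper opens to 85 mm and grips with 20 to 120 N. Pads are 22 mm wide; open, the fingers measure 114 mm over their backs; the gripper's body (76 mm by 85 mm) begins 54 mm behind the grasp point. The pads swing forward as they close: fully open they stand 13 mm farther back than shut.
Start: joints at [-1.155, 0.264, 1.604, -0, 1.274, -0.037], TCP at [0.295, -0.607, 0.231] pointing down, gripper open.
Joint ranges: [-2.63, 2.63], [-0.94, 2.18], [0.31, 2.57], [-1.31, 4.45], [0, 2.66], [-2.55, 2.55]. Speed limits (rad/s): [2.57, 2.57, 3.14, 3.14, 3.14, 3.14].

### API

Orientations are given as a rotation vector (axis times angle).
In Python, from workcell import read_state, vision, ticket gives the robot as it stands. The module is installed in compiled form; this text tells all that it offers.
- The arm moves only by the tool jog_arm, never from a script. Its arguments are lists of equal length, an entry for each row: "turn": the turn, a rotation vector about the tool's x, y, z in rad, a list of three; "delta_pos": the shift along the tool's x, y, z in m, a list of three; "gripper": the finger opening in m, from 0 to 0.0854. In form: {"turn": [[rx, ry, rz], ...], "delta_pos": [[dx, dy, dz], ...], "gripper": [gripper, ...]}. A call has 1 to 20 rows; each row shifts and turns the commanded pose from where the row before left it, along the tool's axes as they then stand; what a row does not reach is not made up. A row lasts 1/12 s, in which the tool goes at most 41.7 mm and 7.16 degrees, less where a joint would pass 70% of its speed; a pose out of reach is approached as far as the arm can. A call with a gripper value outside its range is refused whole. The fingers move at their own pace and stop on an object; "grip_force" is the grip in N (left out, the last holds). Time passes only in rows, so rows that do not move let the fingers close. It gives the time, the measured TCP pose, the force, the opening and the grip force at its end, in the units of the state.
- read_state(): the state, without advancing time (a new reading comes with each control period).
- vision.read_camera(name): name is "side" or "top" or "wrist"; returns the picture (420x560x3 uint8, red, green, blue); there is no depth.
- vision.calibration(name): a dict with "vfov" (degrees; the focal length in pixels is half the picture's height over the tangent of half this angle, whatever the lens; pixels are square), "cx", "cy" (the principal point, pixels), "R" (3x3) and "t" (3): a world point X has camera coordinates R X + t; the wrist camera has in their place "mount" (4x4, takes a point from camera to tool coordinates, whose origin is the TCP and whose axes are the flange's). Camera axes: x right, y down, z forward; pixel columns grow to the right and rows downward; lengths in m; the calibration is good to about 2 mm. A picture is of the moment at which its call begins: read the wrist's pose just before it. calibration takes no time and is no camera call.
- ticket.finish_job(): hands the job in; it is judged then, once.
The state is a dict: "time": time; "q": joint angles; "joint_vel": joint speeds; "joint_torque": joint torques, N m; "tool_pos": TCP position; "tcp_rot": TCP orientation; "wrist_force": force on the tool from outside, world axes, zero at the start; "torque": the same for the moment, N m; "width": opening from 0.0 (shut) to 1.0 (fully open); "grip_force": force on a finger pad.
Only numpy, scipy, OpenCV 4.12 (cv2) and the standard library are available. Lean on these libraries where they do the work, as an engineer would, in place of code of your own. Each camera call takes 0.05 s, during which the arm holds its last target. There are 200 camera calls.

### The job

Two lens cells stand in seats on the worktop; one is fully home, but the other stands proud because its three lugs rest on top of the raised lands of its seat. Turn the proud cell, with only light downward pressure, until its lugs drop into the gaps between the lands (any of the three positions will do), and leave it fully home and upright in its seat. Leave the other cell home and undisturbed.

Things in the scene. Friction and masses are not known exactly. Their poses are not given: they have to be found in the camera images.
- proud_cell: Brass lens cell to turn, 0.2 kg, 60 mm tall. From the underside up: round pilot, 48 across; at 12-22 mm three lugs 120 degrees apart, 12 wide, reaching 34 from the axis; at 22-60 mm a round barrel 31 across with black lens ring: grip here, any yaw, 45-55 up so that fingers clear lugs and seat. Starts 35-60 degrees from the nearest gaps, either way. Origin: underside centre; x along a lug, z up.
- proud_seat: Its seat: fixed dark steel block 100x100 mm, flat top at 24 mm, bore 54 across and 14 deep, ringed by three raised bright arc lands (27-44 from the axis, tops at 34 mm) with three gaps 24 wide, 120 degrees apart. Origin: bore axis at the worktop; x along one gap's middle, z up. Pilot play 3 mm; within about 8 degrees of a gap the lugs can drop 10 mm: cell origin 22 mm up when proud, 12 when home.
- home_cell: The other lens cell, same shape, origin and axes as proud_cell, already home in home_seat: underside 12 mm above the worktop, its lugs down in the gaps and their tops level with the lands' tops. Leave it alone.
- home_seat: The fixed seat of the home cell: same shape, origin and axes as proud_seat.

How it is judged:
By the outcome, as a careful person would: the job done as asked, in the order asked, and still so for the second after the job is handed in, with the robot touching nothing.
It also fails if it takes over 32 s, if anything falls off the work surface, if the arm or the gripper's body presses on something with over 40 N, if the wrist force passes 120 N, or if a joint passes its speed limit or range.

## Working session

There is one attempt and no reset: what is moved stays moved. The work goes in short steps, Python scripts to look and compute and a tool call to move; the robot and the scene stay as the last step left them, time stands still between calls to the robot, and variables do not carry over. Pictures are saved under pics/ and viewed, at most 10 in all, crops included, and the job is handed in when it is done.

Besides the shell and the picture viewer there is one more tool, called as name(argument=value, ...) on one line, values as JSON. jog_arm: Moves the arm, as the interface text tells. Its arguments: {"type":"object","properties":{"turn":{"type":"array","items":{"type":"array","items":{"type":"number"}}},"delta_pos":{"type":"array","items":{"type":"array","items":{"type":"number"}}},"gripper":{"type":"array","items":{"type":"number"}},"grip_force":{"type":"number"}},"required":["turn","delta_pos","gripper"]}

```bash
mkdir -p pics
python3 - <<'E'
from workcell import read_state, vision
import cv2,numpy as np
s=read_state();print(s)
a=[]
for n in("top","side"):
    im=vision.read_camera(n);cv2.imwrite(f"pics/{n}0.png",im[:,:,::-1]);c=vision.calibration(n);print(n,c)
print(vision.calibration("wrist"))
E
```

```text
{'time': 0.0, 'q': array([-1.15486178e+00,  2.64761567e-01,  1.60541075e+00,  1.62226152e-06,
        1.27372131e+00, -3.68900040e-02]), 'joint_vel': array([ 0.00057647, -0.00046704, -0.00043361, -0.00015799,  0.00058065,
        0.0003272 ]), 'joint_torque': array([ 1.92803786e-04, -5.15108728e+01, -3.67313433e+01, -3.89698116e-04,
        1.28057058e-02, -1.16713713e-05]), 'tool_pos': array([ 0.29501598, -0.60627437,  0.22993654]), 'tcp_rot': array([-3.05921079e+00, -7.04725480e-01,  6.78028751e-04]), 'wrist_force': array([-0.09014525, -0.01118889,  0.30734791]), 'torque': array([-0.03449061, -0.03984604,  0.05152781]), 'grip_force': 0.0, 'width': 0.9996330294114845}
top {'vfov': 49.41103521539293, 'cx': 272.6609836168759, 'cy': 211.76970919171288, 'R': array([[-0.04086883, -0.99916338,  0.00150998],
       [-0.97732373,  0.03966118, -0.20800315],
       [ 0.20776924, -0.00997658, -0.97812699]]), 't': array([-0.11870704,  0.54597423,  0.79051761])}
side {'vfov': 47.621640831617455, 'cx': 281.59759134290834, 'cy': 208.43185307067068, 'R': array([[ 9.94598270e-01, -1.03794548e-01, -9.86065716e-04],
       [-4.37294202e-02, -4.10378316e-01, -9.10866278e-01],
       [ 9.41382934e-02,  9.05989144e-01, -4.12700438e-01]]), 't': array([-0.55473302,  0.02426583,  0.92201268])}
{'vfov': 58.36993810694172, 'cx': 278.7946556832235, 'cy': 206.09665325858222, 'mount': array([[-4.24555490e-07, -9.65585745e-01, -2.60084928e-01,
         6.48994608e-02],
       [ 9.99998832e-01, -3.97901212e-04,  1.47560716e-03,
         8.27157109e-04],
       [-1.52831335e-03, -2.60084624e-01,  9.65584617e-01,
        -1.42602524e-01],
       [ 0.00000000e+00,  0.00000000e+00,  0.00000000e+00,
         1.00000000e+00]])}
```

View pics/top0.png

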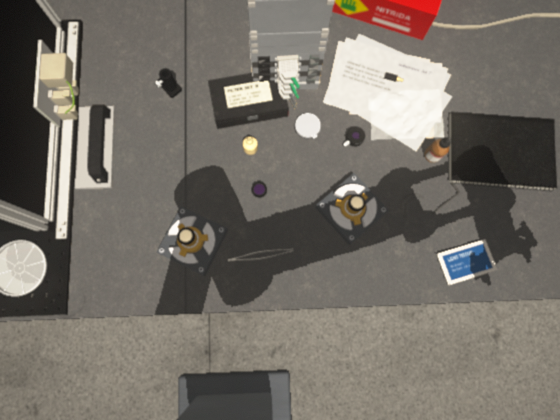

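View pics/side0.png

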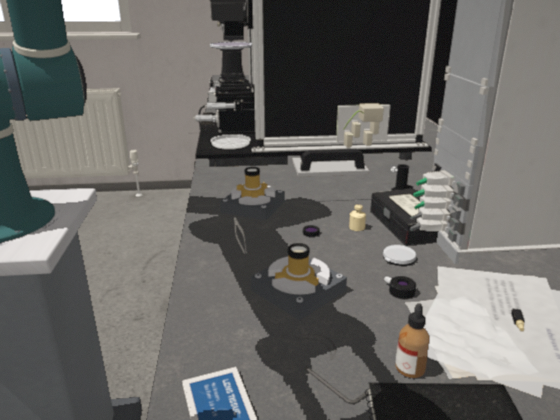

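The top view shows cells at about (190,238) and (352,205). In the side view they are at (253,185) and (298,262). I'll enlarge both to see which is proud.

```bash
cat > h.py <<'E'
import numpy as np
from workcell import vision
def ray(c,u,v):
    f=210/np.tan(np.radians(c['vfov'])/2)
    d=np.array([(u-c['cx'])/f,(v-c['cy'])/f,1]); R=np.array(c['R'])
    return -R.T@np.array(c['t']), R.T@d
def onz(c,u,v,z):
    o,d=ray(c,u,v); return o+d*(z-o[2])/d[2]
def proj(c,X):
    f=210/np.tan(np.radians(c['vfov'])/2); p=np.array(c['R'])@X+c['t']; return f*p[0]/p[2]+c['cx'],f*p[1]/p[2]+c['cy']
def wcal(s):
    from scipy.spatial.transform import Rotation as Ro
    c=dict(vision.calibration('wrist')); T=np.eye(4);T[:3,:3]=Ro.from_rotvec(s['tcp_rot']).as_matrix();T[:3,3]=s['tool_pos']
    M=np.linalg.inv(T@np.array(c['mount'])); c['R']=M[:3,:3];c['t']=M[:3,3]; return c
E
python3 - <<'E'
import cv2,numpy as np
from h import *
t=cv2.imread('pics/top0.png');s=cv2.imread('pics/side0.png')
def cr(i,u,v,w=40,h=30): return cv2.resize(i[v-h:v+h,u-w:u+w],(400,300),interpolation=cv2.INTER_CUBIC)
m=np.vstack([np.hstack([cr(t,192,240),cr(t,352,207)]),np.hstack([cr(s,253,192),cr(s,298,270)])])
cv2.imwrite('pics/m0.png',m)
c=vision.calibration('top')
for u,v in((187,236),(357,204)):print(onz(c,u,v,.077))
E
```

```text
[0.4983873  0.01467648 0.077     ]
[ 0.54477377 -0.29470532  0.077     ]
```

View pics/m0.png

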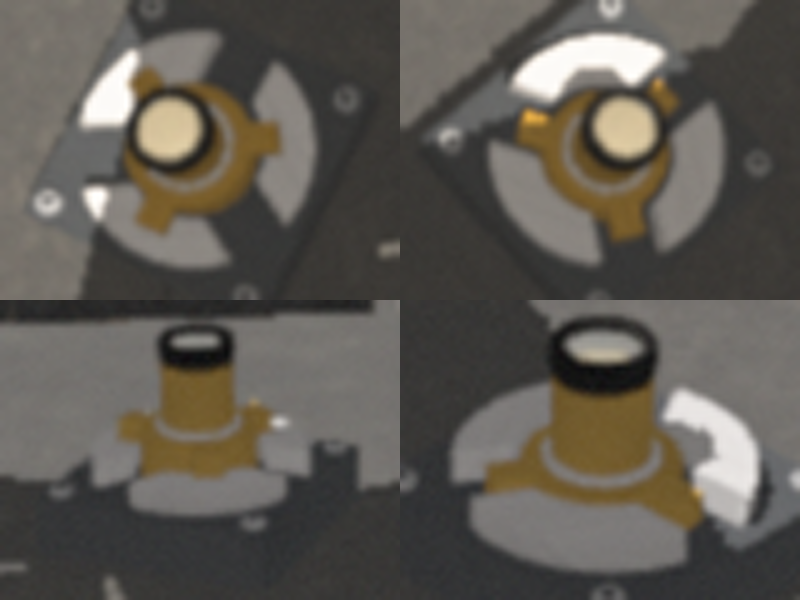

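Run:
```python
from h import *
from workcell import read_state
c=vision.calibration('top');s=vision.calibration('side')
F=lambda x,y:(152+x/5-.4,210+y/5-.4)
p=lambda x,y,z:onz(c,*F(x,y),z)[:2]
ring=p(170,128,.082);print('ring',ring,'if home',p(170,128,.072))
o1,d1=ray(c,*F(170,128));o2,d2=ray(s,213+196/5-.4,162+42/5-.4)
t=np.linalg.lstsq(np.c_[d1,-d2],o2-o1,rcond=None)[0];print('tri',o1+d1*t[0],o2+d2*t[1])
sc=[p(*q,.024) for q in((152,6),(347,98),(245,295),(48,203))];seat=np.mean(sc,0);print('seat',seat)
A=lambda v:np.degrees(np.arctan2(v[1],v[0]))
for q in((145,82),(268,138),(155,222)):
    v=p(*q,.044)-ring;print('lug',A(v),A(v)%120,np.hypot(*v))
for q in((240,62),(248,245),(88,160)):
    v=p(*q,.030)-seat;print('gap',A(v),A(v)%120,np.hypot(*v))
print([A(x-seat)%90 for x in sc])
st=read_state();from scipy.spatial.transform import Rotation as Ro;print(Ro.from_rotvec(st['tcp_rot']).as_matrix().round(3))
# other cell
F2=lambda x,y:(312+x/5-.4,177+y/5-.4)
print('other',onz(c,*F2(625,128),.072))
```

```text
ring [0.49910525 0.01625939] if home [0.50077746 0.01810585]
tri [0.49953324 0.01673198 0.07944058] [0.49967504 0.0167354  0.07946492]
seat [0.50010047 0.01628496]
lug 34.06553947546694 34.06553947546694 0.029206414697336164
lug -87.87819349033754 32.12180650966246 0.029522784864781902
lug 156.24229531350215 36.242295313502154 0.03129360688668588
gap -28.111239596204328 91.88876040379567 0.03642657887504544
gap -152.6561414518944 87.3438585481056 0.042742557808341165
gap 94.64413034304907 94.64413034304907 0.04072665522772633
[np.float64(17.215349083978268), np.float64(17.115989369749144), np.float64(17.278142529654502), np.float64(17.742627355832838)]
[[ 0.899  0.437 -0.001]
 [ 0.437 -0.899  0.002]
 [ 0.    -0.002 -1.   ]]
other [ 0.54334781 -0.44192809  0.072     ]
```

The cell at the left of the top view, around (0.500, 0.0165), is proud. Triangulation puts its ring at about z 0.08. It needs about +58° (CCW) to reach the gaps, so I'm moving over it.

jog_arm(turn=[[0,0,0],[0,0,0],[0,0,0],[0,0,0],[0,0,0],[0,0,0],[0,0,0],[0,0,0],[0,0,0],[0,0,0],[0,0,0],[0,0,0],[0,0,0],[0,0,0],[0,0,0],[0,0,0],[0,0,0],[0,0,0],[0,0,0]], delta_pos=[[0.0254,-0.0261,0.0025],[0.0254,-0.0261,0.0025],[0.0254,-0.0261,0.0025],[0.0254,-0.0261,0.0025],[0.0254,-0.0261,0.0025],[0.0254,-0.0261,0.0025],[0.0254,-0.0261,0.0025],[0.0254,-0.0261,0.0025],[0.0254,-0.0261,0.0025],[0.0254,-0.0261,0.0025],[0.0254,-0.0261,0.0025],[0.0254,-0.0261,0.0025],[0.0254,-0.0261,0.0025],[0.0254,-0.0261,0.0025],[0.0254,-0.0261,0.0025],[0.0254,-0.0261,0.0025],[0.0254,-0.0261,0.0025],[0.0254,-0.0261,0.0025],[0,0,0]], gripper=[0.085,0.085,0.085,0.085,0.085,0.085,0.085,0.085,0.085,0.085,0.085,0.085,0.085,0.085,0.085,0.085,0.085,0.085,0.085], grip_force=25)

```text
time: 1.68
tool_pos: [0.5017, 0.0208, 0.1856]
tcp_rot: [-3.057, -0.712, -0.001]
wrist_force: [0.1, -0.7, 0.3]
width: 0.997
grip_force: 0.0
```

Run:
```python
from h import *
from workcell import read_state
import cv2
s=read_state();im=vision.read_camera('wrist');c=wcal(s)
print(s['tool_pos'],s['q'].round(2),[proj(c,np.array([.4995,.0165,z])) for z in(.024,.044,.082)])
cv2.imwrite('pics/w1.png',im[:,:,::-1])
```

```text
[0.50167865 0.02083518 0.18559156] [-0.01 -0.03  2.02  0.    1.15  1.1 ] [(np.float64(281.2779114145033), np.float64(190.98005853581455)), (np.float64(281.4145473285926), np.float64(196.64164256551095)), (np.float64(281.7310497235615), np.float64(209.75609286695527))]
```

View pics/w1.png

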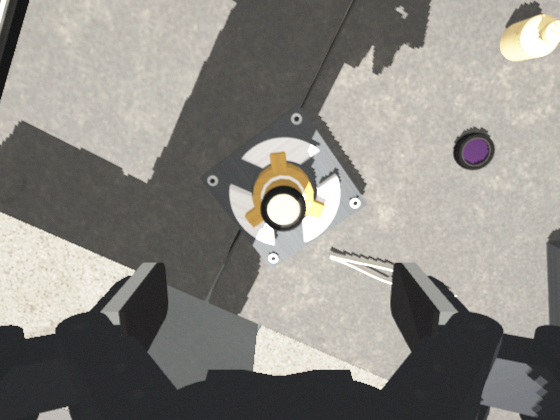

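Wrist view: the lens ring is at (284,208), with lugs at (278,155), (253,218) and (317,208). The seat screws are at (296,118), (212,181), (273,258) and (355,203).

Run:
```python
from h import *
from workcell import read_state
from scipy.spatial.transform import Rotation as Ro
s=read_state();c=wcal(s)
P=lambda u,v,z:onz(c,u,v,z)[:2]
A=lambda v:np.degrees(np.arctan2(v[1],v[0]))
ring=P(284,208,.082);sc=[P(*q,.024) for q in((296,118),(212,181),(273,258),(355,203))];seat=np.mean(sc,0)
print(ring,seat,[A(x-seat)%90 for x in sc],[np.hypot(*(x-seat)) for x in sc])
L=[P(*q,.044) for q in((278,155),(250,218),(319,209))];print([(A(x-ring)%120,np.hypot(*(x-ring))) for x in L])
R=Ro.from_rotvec(s['tcp_rot']).as_matrix()
print(R.round(3).tolist());print('tool delta',R.T@(np.array([*(ring*.5+.5*np.array([.4995,.0165])),.054])-s['tool_pos']))
```

```text
[0.50042922 0.01301517] [0.49896109 0.01138878] [np.float64(17.425609413560693), np.float64(17.508634068822317), np.float64(17.239550869135968), np.float64(17.03580724609634)] [np.float64(0.060324091422777955), np.float64(0.05998036640555612), np.float64(0.059828098185782386), np.float64(0.06017597754819566)]
[(np.float64(33.7929597160819), np.float64(0.03130732193641525)), (np.float64(31.648781076906715), np.float64(0.032206583353265185)), (np.float64(34.291385556691125), np.float64(0.030214023942576166))]
[[0.897, 0.442, -0.001], [0.442, -0.897, 0.001], [-0.001, -0.001, -1.0]]
tool delta [-0.00237897  0.00299431  0.13157508]
```

Run:
```python
from h import *
from workcell import read_state
s=read_state();print(s['tool_pos'],s['joint_vel'].round(3))
s=dict(s);now=s['tool_pos'].copy();s['tool_pos']=np.array([.50168,.02084,.18559]);s['tcp_rot']=np.array([-3.057,-.712,-.001])
c=wcal(s);print(onz(c,284,208,.082),np.mean([onz(c,*q,.024) for q in((296,118),(212,181),(273,258),(355,203))],0))
```

```text
[0.50092922 0.01842041 0.18557614] [-0.059 -0.016  0.016 -0.032  0.014 -0.026]
[0.50129889 0.01567051 0.082     ] [0.49990595 0.01419071 0.024     ]
```

Corrected for the arm still settling, the wrist view agrees: axis at about (0.500, 0.016). The commanded pose is (0.5007, 0.016), so I'll go straight down and grip.

jog_arm(turn=[[0,0,0],[0,0,0],[0,0,0],[0,0,0],[0,0,0],[0,0,0],[0,0,0],[0,0,0],[0,0,0],[0,0,0],[0,0,0],[0,0,0],[0,0,0],[0,0,0],[0,0,0],[0,0,0],[0,0,0],[0,0,0]], delta_pos=[[0,0,0.019],[0,0,0.019],[0,0,0.019],[0,0,0.019],[0,0,0.019],[0,0,0.019],[0,0,0.019],[0,0,0],[0,0,0],[0,0,0],[0,0,0],[0,0,0],[0,0,0],[0,0,0],[0,0,0],[0,0,0],[0,0,0],[0,0,0]], gripper=[0.085,0.085,0.085,0.085,0.085,0.085,0.085,0.085,0.06,0.05,0.045,0.04,0.035,0.03,0.025,0.025,0.025,0.025], grip_force=25)

```text
time: 3.23
tool_pos: [0.5016, 0.0158, 0.0544]
tcp_rot: [3.061, 0.705, 0.002]
wrist_force: [-1.5, 1.0, 6.1]
width: 0.345
grip_force: 24.3
```

jog_arm(turn=[[0,0,-0.102],[0,0,-0.102],[0,0,-0.102],[0,0,-0.102],[0,0,-0.102],[0,0,-0.102],[0,0,-0.102],[0,0,-0.102],[0,0,-0.102],[0,0,-0.102],[0,0,0],[0,0,0],[0,0,0]], delta_pos=[[0,0,0],[0,0,0],[0,0,0],[0,0,0],[0,0,0],[0,0,0],[0,0,0],[0,0,0],[0,0,0],[0,0,0],[0,0,0],[0,0,0],[0,0,0]], gripper=[0.025,0.025,0.025,0.025,0.025,0.025,0.025,0.025,0.025,0.025,0.025,0.025,0.025], grip_force=30)

```text
time: 4.32
tool_pos: [0.5005, 0.0155, 0.0529]
tcp_rot: [-2.33, -2.107, 0.001]
wrist_force: [0.1, -0.3, -2.2]
width: 0.348
grip_force: 29.8
```

The force reads −2.2 N, which is the cell's own weight hanging free, so the lugs are over the gaps. I'll lower it gently.

jog_arm(turn=[[0,0,0],[0,0,0],[0,0,0],[0,0,0],[0,0,0],[0,0,0],[0,0,0]], delta_pos=[[0,0,0.0015],[0,0,0.0015],[0,0,0.0015],[0,0,0.0015],[0,0,0],[0,0,0],[0,0,0]], gripper=[0.025,0.025,0.025,0.025,0.025,0.025,0.025])

```text
time: 4.9
tool_pos: [0.5009, 0.0155, 0.0472]
tcp_rot: [-2.328, -2.11, 0.0]
wrist_force: [-0.3, 0.0, -2.5]
width: 0.345
grip_force: 29.8
```

jog_arm(turn=[[0,0,0],[0,0,0],[0,0,0],[0,0,0],[0,0,0]], delta_pos=[[0,0,0.001],[0,0,0.001],[0,0,0.0005],[0,0,0],[0,0,0]], gripper=[0.025,0.025,0.025,0.025,0.025])

```text
time: 5.32
tool_pos: [0.5008, 0.0155, 0.0447]
tcp_rot: [-2.327, -2.11, 0.0]
wrist_force: [0.1, 1.0, -2.0]
width: 0.351
grip_force: 29.8
```

jog_arm(turn=[[0,0,0],[0,0,0],[0,0,0],[0,0,0]], delta_pos=[[0,0,0.0007],[0,0,0.0008],[0,0,0],[0,0,0]], gripper=[0.025,0.025,0.025,0.025])

```text
time: 5.65
tool_pos: [0.501, 0.0155, 0.0445]
tcp_rot: [-2.328, -2.11, 0.0]
wrist_force: [-3.4, 0.1, 7.4]
width: 0.345
grip_force: 30.7
```

It bottomed out at 9.9 mm of travel. Releasing and retreating.

jog_arm(turn=[[0,0,0],[0,0,0],[0,0,0],[0,0,0],[0,0,0],[0,0,0],[0,0,0],[0,0,0],[0,0,0],[0,0,0],[0,0,0],[0,0,0],[0,0,0],[0,0,0],[0,0,0],[0,0,0],[0,0,0],[0,0,0],[0,0,0]], delta_pos=[[0,0,-0.001],[0,0,0],[0,0,0],[0,0,0],[0,0,0],[0,0,0],[0,0,0],[0,0,-0.01],[0,0,-0.02],[0,0,-0.02],[0,0,-0.02],[0,0,-0.02],[0,0,-0.02],[0,0,-0.02],[0,0,-0.01],[0,0,0],[0,0,0],[0,0,0],[0,0,0]], gripper=[0.03,0.035,0.05,0.07,0.085,0.085,0.085,0.085,0.085,0.085,0.085,0.085,0.085,0.085,0.085,0.085,0.085,0.085,0.085])

```text
time: 7.23
tool_pos: [0.4997, 0.0155, 0.1826]
tcp_rot: [-2.326, -2.109, 0.004]
wrist_force: [-0.3, 0.5, 0.1]
width: 0.999
grip_force: 0.0
```

Run:
```python
from h import *
from workcell import read_state
import cv2
s=read_state();w=vision.read_camera('wrist');sd=vision.read_camera('side')
print(s['tool_pos'],s['wrist_force'])
cr=lambda i,u,v:cv2.resize(i[v-60:v+60,u-60:u+60],(400,400),interpolation=cv2.INTER_CUBIC)
a=cv2.resize(w[100:300,180:380],(400,400));b=cv2.resize(sd[162:232,218:288],(400,400),interpolation=cv2.INTER_CUBIC)
cv2.imwrite('pics/e.png',np.hstack([a,b])[:,:,::-1])
```

```text
[0.49966688 0.01552096 0.18256524] [-0.31288337  0.54427587  0.09506069]
```

View pics/e.png

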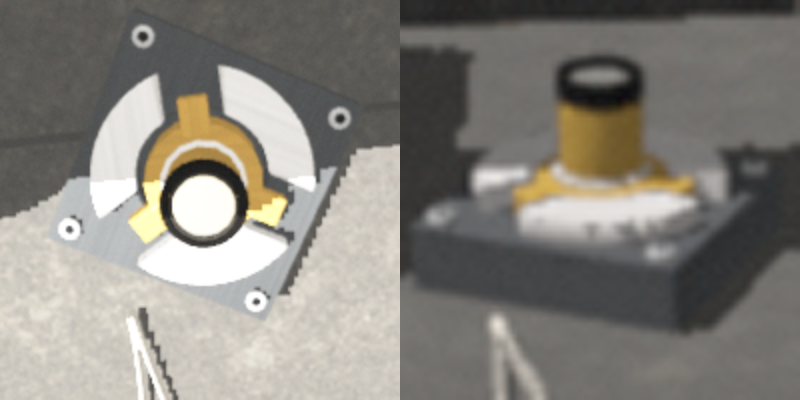

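The left panel shows all three lugs in the gaps: (193,110), (150,215) and (268,210). The right panel shows the cell upright, with its lug tops level with the lands.

```bash
python3 -c "
from workcell import ticket;print(ticket.finish_job())"
```

```text
the job is handed in; nothing more can be done
None
```

The proud cell was turned about 58°, dropped fully home and left upright in its seat; the home cell was never touched, and the job is handed in.

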